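Gauge a bearing bore at half depth and hold

ROBOT

A 6-joint arm with a two-finger parallel gripper is mounted at the origin on a cart in front of the work surface, level with it; the furniture and walls round the work are solid. World frame = base frame: x ahead of the robot, y to its left, z up, the work surface at z = 0. Lengths are in m, angles in degrees, forces in N, time in s.
With the tool pointing down it reaches from about 0.4 to 0.825 m from the base axis. Payload 7 kg.
Tool frame: the origin (TCP) lies midway between the tips of the shut fingers; the grasp point (between the pads) lies r.grip_depth behind it (r.grip_depth is the distance from the TCP to the grasp point, in m); z points along the fingers, y is the line along which they close (so a half turn about z gives the same grasp; the last joint's range is limited). The gripper opens to 88 mm and grips with 3 to 60 N. Pads are 19 mm wide; open, the fingers measure 130 mm over their backs; the gripper's body (78 mm by 193 mm) begins 47 mm behind the grasp point.
Start: joints at [84.231, 20.546, 0.682, 0, -70.136, -16.507], TCP at [0.256, 0.625, 0.227] pointing down, gripper open.
Joint ranges: [-176.03, 176.03], [-82.01, 121.73], [-58.28, 71.71], [-173.87, 95.51], [-174.79, -0.11], [-173.66, 173.66]. Speed limits (degrees/s): [136.94, 136.94, 172.46, 180, 180, 180].

INTERFACE

Orientations are given as [roll, pitch, yaw] about the fixed x, y, z axes, in that order (R = Rz(yaw) Ry(pitch) Rx(roll)).
In Python, from plant import r gives the robot as it stands.
- The arm moves only by the shell command python3 -m pendant 'ROWS' [OPENING] [FORCE]. ROWS is a JSON list of rows, 1 to 12 of them, each written [[dx, dy, dz], [rx, ry, rz]]: dx, dy, dz in units of 100 mm, then a rotation vector rx, ry, rz in units of 2 degrees; each row is the pose to reach, as a shift and turn from the pose commanded when the command began, along the tool's axes at that moment; what a row does not reach only later rows make up. A row lasts 1/12 s, in which the tool goes at most 0.0417 m and 7.16 degrees, less where a joint would pass 70% of its speed; a pose out of reach is approached as far as the arm can. OPENING is the finger opening in m, set as the command begins (- or left out keeps the last). The fingers move at their own pace and stop on an object; FORCE is the grip in N (left out, the last holds). Time passes only in rows, so rows that do not move let the fingers close. It prints the time, the measured TCP pose, the force, the opening and the grip force at its end. Input that does not fit is refused with a message, and nothing moves.
- r.get_state(): the state, without advancing time (a new reading comes with each control period).
- r.capture(name): name is "scene" or "top" or "wrist"; returns a dict with "frame" (420x560x3 uint8, red, green, blue), "z_map" (420x560 float32, m along the optical axis (not along the pixel's ray), 0 where there is no reading), "fx", "fy", "cx", "cy" (pixels), "cam_to_world" (4x4, takes a point from camera to world coordinates). Camera axes: x right, y down, z forward; pixel columns grow to the right and rows downward; lengths in m; the calibration is good to about 2 mm. The wrist camera is an equidistant fisheye: a pixel r from the principal point sees the ray r / f radians off the axis. A picture is of the moment at which its call begins.
- r.close_job(): hands the job in; it is judged then, once.
The state is a dict: "time_s": time; "joints": joint angles; "qd": joint speeds; "joint_torque": joint torques, N m; "tcp_pos": TCP position; "eef_rot": TCP orientation; "contact_force": force on the tool from outside, world axes, zero at the start; "moment": the same for the moment, N m; "gripper_width": finger opening in m; "gripper_force": force on a finger pad.
Only numpy, scipy, OpenCV 4.12 (cv2) and the standard library are available. Lean on these libraries where they do the work, as an engineer would, in place of code of your own. Each camera call takes 0.05 s, during which the arm holds its last target. There are 200 camera calls.

TASK

Check the bore of the blue bearing housing with the go gauge (green handle): take it out of the wooden stand and put it fully home in the bore, collar down on the housing, then draw it straight back out only partway, until the whole yellow band shows above the housing but the black end is still hidden in the bore. Finish while still holding it there in the gripper, still and upright, without leaning it hard on the bore; the housing must stay flat where it stands, the red-handled gauge in its place in the stand, and nothing else may be disturbed.

Things in the scene. Friction and masses are not known exactly. Their poses are not given: they have to be found in the camera images.
- go_gauge: go plug gauge, loose, about 0.22 kg, upright in one hole of the stand, tip 12 mm above the bench. Origin: centre of its lower (tip) face; z along its axis, up. Steel shank 20 mm thick, 56 mm long, tapered to 14 mm in the first 4 mm; counted up from the tip: black 0-18 mm, bare steel 18-34, yellow band 34-46, bare steel 46-56; then collar 34 mm wide, 56-62; round green handle 22 mm thick, 62-112
- go_gauge_grip (a point): point on the axis of the go gauge at the middle of the green handle, 88 mm above the tip
- no_go_gauge: the no-go gauge: same shape but a red handle and a 21.5 mm shank (it does not fit the bore); stands in the other hole of the stand. Origin at the tip, z up
- housing: blue bearing housing, loose, about 1.5 kg: block 66 x 66 mm, steel face 50 x 50 mm on top, 60 mm high in all; foot flanges reach 56 mm out both ways along its x. Origin: centre of its underside, z up. Vertical bore 21.2 mm wide right through its middle, 3 mm chamfer at the top. With the gauge fully home its collar rests on the top face, its tip 4 mm above the underside
- housing_bore (a point): centre of the mouth of the bore, in the top face of the housing, 60 mm above the bench
- gauge_stand: wooden stand, fixed: block 64 (x) x 150 (y) x 38 mm high, origin at the centre of its underside. Two blind holes 22.5 mm wide, 26 mm deep on its y axis, 45 mm either side of the middle; the gauges stand in them, 90 mm apart, the go gauge in either one
- flux_pot: red and white pot 56 mm in diameter, 25 mm high, at the back; not to be disturbed
- board_b: small blue circuit board 48 x 64 x 15 mm, at the back; not to be disturbed

How it is judged (in metres and radians):
On the way:
1. the go gauge is fully home in the bore, its collar down on the housing (within 3 mm) (z of go_gauge in the frame of housing below 0.007 m and horizontal distance between go_gauge and housing_bore below 0.004 m and angle between the z axis of go_gauge and the z axis of housing, either way round below 0.08 rad), for 0.2 s.
At the end, for the whole second after the job is handed in: Gripper holds the go gauge (over 2 N), still, within 4 mm and 0.08 rad of the bore axis, upright, 21 to 39 mm out from fully home, under 10 N on the housing; housing flat and within 20 mm of its start, no-go gauge within 20 mm, pot and board within 30 mm (z of go_gauge in the frame of housing between 0.025 and 0.043 m and horizontal distance between go_gauge and housing_bore below 0.004 m and angle between the z axis of go_gauge and the z axis of housing, either way round below 0.08 rad and contact force between the fingers and go_gauge above 2 N and contact force between go_gauge and housing below 10 N and linear speed of go_gauge below 0.015 m/s and angle between go_gauge's own z axis and vertical below 0.1 rad and height (world z) of housing below 0.004 m and angle between housing's own z axis and vertical below 0.04 rad and distance of each of housing, no_go_gauge from where it was at the start of the episode below 0.02 m and distance of each of flux_pot, board_b from where it was at the start of the episode below 0.03 m); the arm keeps its last pose, push and grip.
It fails at once if the housing is lifted, tipped or pushed away (more than 10 mm up, 0.15 rad, or 20 mm) (height (world z) of housing above 0.01 m or angle between housing's own z axis and vertical above 0.15 rad or distance of housing from where it was at the start of the episode above 0.02 m).
It fails at once if the no-go gauge is moved by more than 20 mm, or the pot or board by more than 30 mm (distance of no_go_gauge from where it was at the start of the episode above 0.02 m or distance of any of flux_pot, board_b from where it was at the start of the episode above 0.03 m).
It also fails if it takes over 51 s, if anything falls off the work surface, if the arm or the gripper's body presses on something with over 40 N, if the wrist force passes 120 N, or if a joint passes its speed limit or range.

## Working session

There is one attempt and no reset: what is moved stays moved. The work goes in short steps, Python scripts to look and compute and a shell command to move; the robot and the scene stay as the last step left them, time stands still between calls to the robot, and variables do not carry over. Pictures are saved under pics/ and viewed, at most 10 in all, crops included, and the job is handed in when it is done.

```bash
mkdir -p pics; ls; cat > h.py <<'E'
import numpy as np, cv2
from plant import r
from scipy.spatial.transform import Rotation as R
def cap(n):
    c=r.capture(n); c={k:(np.array(v) if k in('frame','z_map','cam_to_world') else v) for k,v in c.items()}; c['name']=n; return c
def ray(c,u,v):
    x=(u-c['cx'])/c['fx']; y=(v-c['cy'])/c['fy']
    if c['name']=='wrist':
        t=np.hypot(x,y); s=np.sin(t)/t if t>1e-9 else 1; d=np.array([x*s,y*s,np.cos(t)])
    else: d=np.array([x,y,1.])
    T=c['cam_to_world']; return T[:3,3],T[:3,:3]@(d/np.linalg.norm(d))
def onz(c,u,v,z):
    o,d=ray(c,u,v); return o+d*(z-o[2])/d[2]
def tri(a,b):
    (o1,d1),(o2,d2)=a,b
    t=np.linalg.lstsq(np.c_[d1,-d2],o2-o1,rcond=None)[0]
    p,q=o1+t[0]*d1,o2+t[1]*d2; return (p+q)/2,np.linalg.norm(p-q)
E
python3 - <<'E'
from h import *
print(r.get_state(), r.grip_depth)
ims=[]
for n in("scene","top","wrist"):
    c=cap(n); np.savez('pics/%s0.npz'%n,**{k:v for k,v in c.items()}); ims.append(c['frame'])
    cv2.imwrite(f'pics/{n}0.png',c['frame'][:,:,::-1]); print(n,c['fx'],c['cx'],c['cy'],c['cam_to_world'].round(3).tolist())
E
```

```text
pics
{'time_s': 0.0, 'joints': array([ 8.42312137e+01,  2.05921001e+01,  6.33708800e-01, -1.97830247e-02,
       -7.01379409e+01, -1.65081158e+01]), 'qd': array([-0.00476156, -0.00924274, -0.06002196, -0.05976298, -0.0848534 ,
       -0.03129107]), 'joint_torque': array([-2.07930789e-03, -5.82718277e+01,  2.93066365e+01,  6.99753195e+00,
        7.07507323e-03, -1.52584389e-04]), 'tcp_pos': array([0.25570794, 0.62414724, 0.22561577]), 'eef_rot': array([ 1.79902354e+02, -9.54481885e-03, -2.22836310e+01]), 'contact_force': array([-0.35995793,  0.06906218,  0.01024351]), 'moment': array([ 0.009492  , -0.00214426,  0.02694802]), 'gripper_force': 0.0, 'gripper_width': 0.08739072993124809} 0.0188
scene 433.8071814690608 281.08310471456923 212.40578404685292 [[0.697, -0.383, 0.606, 0.092], [-0.717, -0.394, 0.575, -0.477], [0.019, -0.835, -0.549, 0.548], [0.0, 0.0, 0.0, 1.0]]
top 519.2095108645512 276.56949434417425 208.45434593926313 [[0.0, -0.989, 0.146, 0.489], [-1.0, -0.0, 0.0, 0.002], [-0.0, -0.146, -0.989, 1.038], [0.0, 0.0, 0.0, 1.0]]
wrist 325.19226210127806 279.6811457175766 212.04090162674566 [[-0.38, -0.888, -0.258, 0.325], [-0.925, 0.365, 0.104, 0.596], [0.001, 0.278, -0.961, 0.384], [0.0, 0.0, 0.0, 1.0]]
```

View pics/scene0.png

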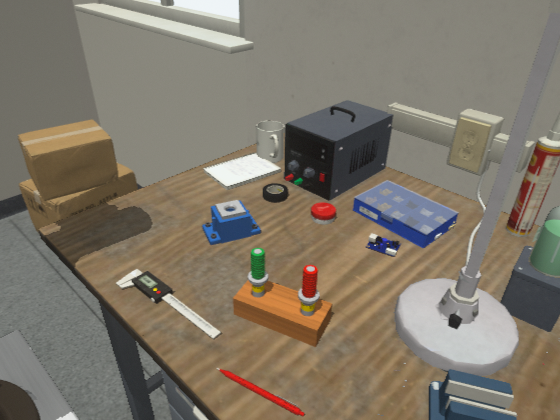

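View pics/top0.png

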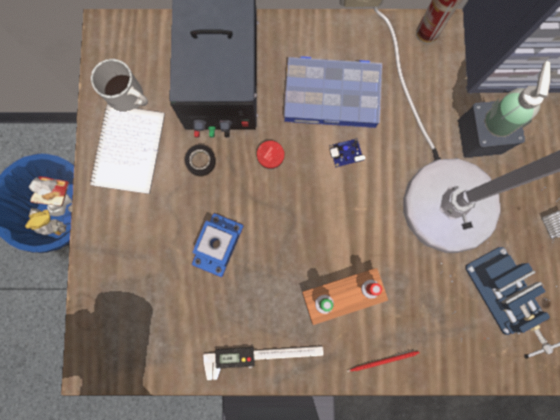

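View pics/wrist0.png

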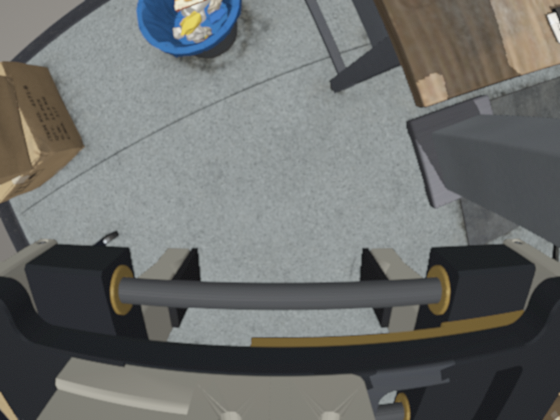

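The scene view shows the green gauge's top at (258,253), the red one at (310,270) and the bore at (231,209). The top view shows green at (325,304), red at (372,289) and the bore at (215,243). The wrist camera sees only floor.

```bash
cat > m.py <<'E'
from h import *
def load(n):
    d=np.load(f'pics/{n}.npz'); return {k:(d[k] if d[k].ndim else d[k].item()) for k in d}
def cloud(c,m):
    v,u=np.nonzero(m&(c['z_map']>0)); z=c['z_map'][v,u]
    P=np.c_[(u-c['cx'])/c['fx']*z,(v-c['cy'])/c['fy']*z,z]
    T=c['cam_to_world']; return P@T[:3,:3].T+T[:3,3],u,v
E
python3 - <<'E'
from m import *
S,T=load('scene0'),load('top0')
win={'green':((240,240,275,290),(312,290,340,320)),'red':((298,258,322,300),(360,276,386,302))}
for col,ws in win.items():
    for c,w in zip((S,T),ws):
        h=cv2.cvtColor(c['frame'],cv2.COLOR_RGB2HSV); H=h[...,0].astype(int)
        m=((H>45)&(H<85)) if col=='green' else ((H<6)|(H>174))
        m&=(h[...,1]>120); k=np.zeros_like(m); x0,y0,x1,y1=w; k[y0:y1,x0:x1]=1; m&=k
        P,u,v=cloud(c,m); zt=np.percentile(P[:,2],95); t=P[:,2]>zt-.006
        print(col,c['name'],len(P),'px box',u.min(),u.max(),v.min(),v.max(),'ztop',zt.round(4),'topface',P[t].mean(0).round(4),'uv',u[t].mean(),v[t].mean(), 'all',P.mean(0).round(4))
# housing: dark bore and bright face
for c,w in ((S,(195,190,265,245)),(T,(185,205,250,282))):
    h=cv2.cvtColor(c['frame'],cv2.COLOR_RGB2HSV); k=np.zeros(h.shape[:2],bool); x0,y0,x1,y1=w;k[y0:y1,x0:x1]=1
    f=k&(h[...,1]<90)&(h[...,2]>130); P,u,v=cloud(c,f); z=np.median(P[:,2]); g=abs(P[:,2]-z)<.006
    print('face',c['name'],g.sum(),z,P[g].mean(0).round(4)); 
    uv=np.c_[u,v][g].astype(np.int32); print(cv2.minAreaRect(uv)); print(cv2.minAreaRect((P[g][:,:2]*1000).astype(np.float32)))
    b=k&(h[...,1]>150)&(h[...,0]>95)&(h[...,0]<125); P,u,v=cloud(c,b);print('blue rect',cv2.minAreaRect((P[:,:2]*1000).astype(np.float32)),np.percentile(P[:,2],[5,50,95]).round(4))
a=S['frame'][180:320,180:340];b=T['frame'][200:340,180:400]
cv2.imwrite('pics/crop1.png',np.vstack([cv2.resize(a[:,:,::-1],None,fx=2,fy=2,interpolation=2)[:, :320],cv2.resize(b[:,:,::-1],(440,280),interpolation=2)[:, :320]]) if 0 else np.hstack([cv2.resize(a[:,:,::-1],(400,350),interpolation=2),cv2.resize(b[:140,:160,::-1],(400,350),interpolation=2)]))
E
```

```text
green scene 335 px box 251 264 248 278 ztop 0.1246 topface [ 0.452  -0.0877  0.123 ] uv 257.55555555555554 253.65432098765433 all [ 0.4498 -0.0891  0.1043]
green top 2 px box 321 324 300 306 ztop 0.1224 topface [ 0.4582 -0.0771  0.122 ] uv 322.5 303.0 all [ 0.4582 -0.0771  0.122 ]
red scene 383 px box 302 317 265 297 ztop 0.1245 topface [ 0.4793 -0.1724  0.1229] uv 310.1666666666667 271.22549019607845 all [ 0.4778 -0.1729  0.1032]
red top 102 px box 367 381 283 295 ztop 0.1261 topface [ 0.483  -0.1693  0.1238] uv 375.3768115942029 288.5652173913044 all [ 0.4828 -0.1666  0.1187]
face scene 1134 0.0005755497403605592 [6.260e-01 2.021e-01 2.000e-04]
((229.5, 217.0), (54.0, 69.0), 90.0)
((602.5635986328125, 176.93780517578125), (227.080078125, 170.33660888671875), 46.259559631347656)
blue rect ((566.6846923828125, 119.09201049804688), (68.57669830322266, 109.24653625488281), 66.951171875) [0.0068 0.0248 0.0523]
face top 2622 0.0007282507540670169 [5.741e-01 1.207e-01 1.000e-04]
((217.0, 243.0), (76.0, 64.0), 90.0)
((573.1603393554688, 122.53807067871094), (153.53848266601562, 129.87551879882812), 0.4578161835670471)
blue rect ((568.186767578125, 119.72067260742188), (58.46177673339844, 104.65937042236328), 67.78697204589844) [0.0106 0.0492 0.055 ]
```

View pics/crop1.png

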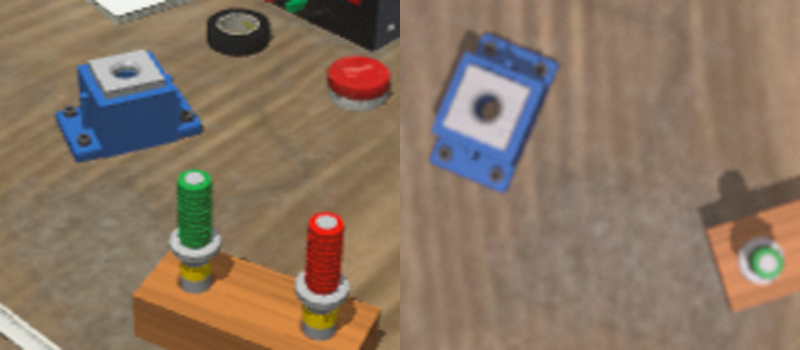

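The crops show the white discs on the handle tops at scene (258,251) and top (327,305). The bore mouth is at scene (230,208) and top (215,243). I'll refine these and triangulate.

```bash
python3 - <<'E'
from m import *
S,T=load('scene0'),load('top0')
def disc(c,u0,v0,rad=5):
    h=cv2.cvtColor(c['frame'],cv2.COLOR_RGB2HSV); v,u=np.mgrid[0:420,0:560]
    m=((u-u0)**2+(v-v0)**2<=rad**2)&(h[...,1]<70)&(h[...,2]>150)
    n,l,s,ce=cv2.connectedComponentsWithStats(m.astype(np.uint8)); i=1+np.argmax(s[1:,4]); return ce[i],s[i,4]
for nm,a,b in(('green',(258,251.2),(327,305.2)),('red',(310.5,268.5),(375,288.5))):
    A,na=disc(S,*a);B,nb=disc(T,*b); p,e=tri(ray(S,*A),ray(T,*B)); print(nm,A,na,B,nb,p.round(4),e.round(4),onz(S,*A,.124).round(4),onz(T,*B,.124).round(4))
# steel face outline
fc=[]
for c,w in ((S,(205,196,256,220)),(T,(195,222,238,265))):
    h=cv2.cvtColor(c['frame'],cv2.COLOR_RGB2HSV); m=np.zeros(h.shape[:2],np.uint8); x0,y0,x1,y1=w
    s=(h[...,1]<80)&(h[...,2]>130)
    m[y0:y1,x0:x1]=s[y0:y1,x0:x1]; z=c['z_map']; 
    P,u,v=cloud(c,m>0); g=P[:,2]>.05; m2=np.zeros_like(m); m2[v[g],u[g]]=1
    m2=cv2.morphologyEx(m2,cv2.MORPH_OPEN,np.ones((3,3),np.uint8))
    cn=max(cv2.findContours(m2,0,1)[0],key=cv2.contourArea); hull=cv2.convexHull(cn)
    q=cv2.minAreaRect(np.array([onz(c,*p[0],.06)[:2]*1000 for p in hull],np.float32)); print('face rect on z=.06',c['name'],q,'depth z',np.median(P[g][:,2]))
    mm=cv2.moments(hull); ce=(mm['m10']/mm['m00'],mm['m01']/mm['m00']); fc.append(ce)
    d=cv2.drawContours(np.zeros_like(m),[hull],0,1,-1); d=cv2.erode(d,np.ones((3,3)))
    gy=c['frame'].mean(2); k=(d>0)&(m2==0); vv,uu=np.nonzero(k); print('bore px',uu.mean(),vv.mean(),len(uu),onz(c,uu.mean(),vv.mean(),.06).round(4),'hull c',ce)
print(tri(ray(S,*fc[0]),ray(T,*fc[1])))
E
```

```text
green [257.13333333 250.86666667] 30 [326.81632653 304.81632653] 49 [ 0.455  -0.0841  0.1248] 0.0006 [ 0.4554 -0.0832  0.124 ] [ 0.4552 -0.0844  0.124 ]
red [310.10714286 268.35714286] 28 [375.81818182 288.81818182] 33 [ 0.4824 -0.1697  0.1249] 0.0004 [ 0.4831 -0.1689  0.124 ] [ 0.4825 -0.17    0.124 ]
face rect on z=.06 scene ((568.1478881835938, 120.68187713623047), (49.82146072387695, 50.51787567138672), 67.24778747558594) depth z 0.0599749968700542
bore px 229.58333333333334 208.61111111111111 36 [0.5654 0.1183 0.06  ] hull c (229.73774104683193, 207.72561983471076)
face rect on z=.06 top ((568.8065795898438, 120.04850769042969), (52.32472229003906, 52.107574462890625), 67.59104919433594) depth z 0.05966157775186087
bore px 214.23 242.78 100 [0.5678 0.1201 0.06  ] hull c (214.37595334230593, 242.3328847016599)
(array([0.56824111, 0.120229  , 0.06002914]), np.float64(0.00112954382633348))
```

The rows are not in the units I measure in: shifts go in units of 100 mm and turns go in units of 2 degrees. I convert before sending: 0.3216 m is 3.216, 0.2734 m is 2.734, 50 degrees is 25.

```bash
python3 -m pendant '[[[0.1, 0.09, 0], [0, 0, 1]], [[0.35, 0.3, 0], [0, 0, 3]], [[0.65, 0.55, 0], [0, 0, 5.5]], [[1, 0.85, 0], [0, 0, 8.5]], [[1.35, 1.15, 0], [0, 0, 11.5]], [[1.7, 1.45, 0], [0, 0, 14.5]], [[2.05, 1.74, 0], [0, 0, 17.5]], [[2.4, 2.04, 0], [0, 0, 20.5]], [[2.7, 2.3, 0], [0, 0, 22.5]], [[2.95, 2.51, 0], [0, 0, 24]], [[3.15, 2.67, 0], [0, 0, 25]], [[3.216, 2.734, 0], [0, 0, 25]]]' 0.06 20; cat >> h.py <<'E'
def go(p,yaw,cmd=None,cyaw=None):
    s=r.get_state(); p0=np.array(s['tcp_pos'] if cmd is None else cmd); y0=s['eef_rot'][2] if cyaw is None else cyaw
    M=R.from_euler('xyz',[180,0,y0],degrees=True).as_matrix()
    print('tool delta',(M.T@(np.array(p)-p0)).round(4),'rz',round(-(yaw-y0),2),'meas',s['tcp_pos'].round(4),s['eef_rot'].round(2),s['joints'].round(1))
E
python3 -c "
from h import *
go([.455,-.084,.227],-72.3,[.45,.25,.227],-72.28)"
```

```text
time_s: 1.15
tcp_pos: [0.4508, 0.2453, 0.2267]
eef_rot: [180.0, -0.0, -72.6]
contact_force: [-0.7, -0.8, -0.4]
gripper_width: 0.0597
gripper_force: 0.0
tool delta [0.3197 0.0969 0.    ] rz 0.02 meas [0.4508 0.2453 0.2267] [ 1.7999e+02 -2.0000e-02 -7.2620e+01] [ 50.5   5.2 -19.4   0.  -65.4 -33.1]
```

```bash
python3 -m pendant '[[[0.1, 0.03, 0], [0, 0, 0]], [[0.35, 0.11, 0], [0, 0, 0]], [[0.7, 0.21, 0], [0, 0, 0]], [[1.08, 0.33, 0], [0, 0, 0]], [[1.46, 0.44, 0], [0, 0, 0]], [[1.84, 0.56, 0], [0, 0, 0]], [[2.2, 0.67, 0], [0, 0, 0]], [[2.55, 0.77, 0], [0, 0, 0]], [[2.85, 0.86, 0], [0, 0, 0]], [[3.05, 0.925, 0], [0, 0, 0]], [[3.16, 0.96, 0], [0, 0, 0]], [[3.197, 0.969, 0], [0, 0, 0]]]'; python3 -m pendant '[[[0, 0, 0], [0, 0, 0]], [[0, 0, 0], [0, 0, 0]], [[0, 0, 0], [0, 0, 0]]]'; python3 - <<'E'
from h import *
c=cap('wrist'); np.savez('pics/wrist1.npz',**c); cv2.imwrite('pics/wrist1.png',c['frame'][:,:,::-1]); print(c['cam_to_world'].round(3).tolist())
E
```

```text
time_s: 2.15
tcp_pos: [0.4543, -0.0855, 0.2264]
eef_rot: [180.0, 0.0, -72.4]
contact_force: [-0.0, 0.6, 0.2]
gripper_width: 0.06
gripper_force: 0.0
time_s: 2.4
tcp_pos: [0.4549, -0.0835, 0.2266]
eef_rot: [-180.0, 0.0, -72.2]
contact_force: [1.0, 0.2, -0.0]
gripper_width: 0.06
gripper_force: 0.0
[[-0.953, -0.293, -0.084, 0.478], [-0.305, 0.915, 0.265, -0.155], [-0.0, 0.278, -0.96, 0.385], [0.0, 0.0, 0.0, 1.0]]
```

View pics/wrist1.png

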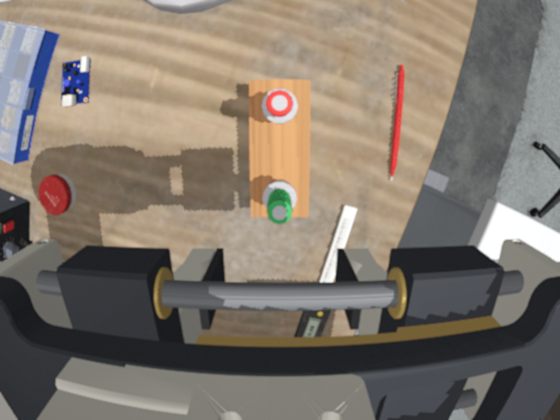

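The wrist view shows the green gauge top at (280,212), midway between the open fingers, and the red one at (279,103). I'll check its position against the earlier value.

```bash
python3 - <<'E'
from m import *
W=load('wrist1'); h=cv2.cvtColor(W['frame'],cv2.COLOR_RGB2HSV)
v,u=np.mgrid[0:420,0:560]
for c0,nm in (((280,212),'g'),((279,103),'r')):
    m=((u-c0[0])**2+(v-c0[1])**2<=9**2)&(h[...,1]<110)&(h[...,2]>90)
    n,l,s,ce=cv2.connectedComponentsWithStats(m.astype(np.uint8)); i=1+np.argmax(s[1:,4])
    p=onz(W,*ce[i],.124); print(nm,ce[i],s[i],p.round(4))
T=load('top0')
print(tri(ray(T,326.8,304.8),ray(W,280,212)))
go([.455,-.084,.100-r.grip_depth],-72.3)
E
```

```text
g [278.95939086 212.49746193] [271 205  16  16 197] [ 0.4555 -0.0822  0.124 ]
r [279.15981735 102.47031963] [271  95  17  16 219] [ 0.4828 -0.1682  0.124 ]
(array([ 0.45527116, -0.08398199,  0.12817094]), np.float64(0.00015483740089363375))
tool delta [6.000e-04 1.000e-04 1.454e-01] rz 0.1 meas [ 0.4549 -0.0834  0.2266] [-1.80e+02  1.00e-02 -7.22e+01] [ 14.1   0.1 -24.9  -0.  -65.    3.7]
```

To row units: 0.1455 m is 1.455, 0.1445 m is 1.445.

```bash
python3 -m pendant '[[[0, 0, 0.08], [0, 0, 0]], [[0, 0, 0.25], [0, 0, 0]], [[0, 0, 0.45], [0, 0, 0]], [[0, 0, 0.65], [0, 0, 0]], [[0, 0, 0.83], [0, 0, 0]], [[0, 0, 1], [0, 0, 0]], [[0, 0, 1.15], [0, 0, 0]], [[0, 0, 1.27], [0, 0, 0]], [[0, 0, 1.36], [0, 0, 0]], [[0, 0, 1.42], [0, 0, 0]], [[0, 0, 1.445], [0, 0, 0]], [[0, 0, 1.455], [0, 0, 0]]]' && python3 -m pendant '[[[0, 0, 0], [0, 0, 0]], [[0, 0, 0], [0, 0, 0]], [[0, 0, 0], [0, 0, 0]], [[0, 0, 0], [0, 0, 0]], [[0, 0, 0], [0, 0, 0]], [[0, 0, 0], [0, 0, 0]], [[0, 0, 0], [0, 0, 0]], [[0, 0, 0], [0, 0, 0]]]' 0.0 30
```

```text
time_s: 3.45
tcp_pos: [0.4549, -0.0842, 0.0808]
eef_rot: [180.0, -0.0, -72.3]
contact_force: [-0.2, 0.2, -0.3]
gripper_width: 0.06
gripper_force: 0.0
time_s: 4.12
tcp_pos: [0.455, -0.0843, 0.0812]
eef_rot: [-180.0, -0.0, -72.3]
contact_force: [0.1, 0.2, 1.6]
gripper_width: 0.0217
gripper_force: 30.0
```

```bash
python3 -m pendant '[[[0, 0, -0.03], [0, 0, 0]], [[0, 0, -0.09], [0, 0, 0]], [[0, 0, -0.16], [0, 0, 0]], [[0, 0, -0.24], [0, 0, 0]], [[0, 0, -0.33], [0, 0, 0]], [[0, 0, -0.43], [0, 0, 0]], [[0, 0, -0.54], [0, 0, 0]], [[0, 0, -0.65], [0, 0, 0]], [[0, 0, -0.75], [0, 0, 0]], [[0, 0, -0.83], [0, 0, 0]], [[0, 0, -0.88], [0, 0, 0]], [[0, 0, -0.9], [0, 0, 0]]]'; python3 -c "
from h import *
go([.568,.12,.1715],-72.3)"
```

```text
time_s: 5.12
tcp_pos: [0.4552, -0.0843, 0.1722]
eef_rot: [-179.9, -0.0, -72.3]
contact_force: [0.4, -0.2, -2.3]
gripper_width: 0.0215
gripper_force: 30.0
tool delta [-0.1603 -0.1696  0.0007] rz 0.03 meas [ 0.4552 -0.0843  0.1722] [-1.7991e+02 -1.0000e-02 -7.2270e+01] [ 14.    2.9 -29.7   0.  -57.4   3.7]
```

To row units: -0.1696 m is -1.696, -0.168 m is -1.68.

```bash
python3 -m pendant '[[[-0.04, -0.04, 0], [0, 0, 0]], [[-0.14, -0.15, 0], [0, 0, 0]], [[-0.3, -0.32, 0], [0, 0, 0]], [[-0.5, -0.53, 0], [0, 0, 0]], [[-0.71, -0.75, 0], [0, 0, 0]], [[-0.92, -0.97, 0], [0, 0, 0]], [[-1.12, -1.19, 0], [0, 0, 0]], [[-1.3, -1.38, 0], [0, 0, 0]], [[-1.44, -1.53, 0], [0, 0, 0]], [[-1.54, -1.63, 0], [0, 0, 0]], [[-1.59, -1.68, 0], [0, 0, 0]], [[-1.603, -1.696, 0], [0, 0, 0]]]'; python3 -m pendant '[[[0, 0, 0], [0, 0, 0]], [[0, 0, 0], [0, 0, 0]], [[0, 0, 0], [0, 0, 0]], [[0, 0, 0], [0, 0, 0]]]'; python3 - <<'E'
from h import *
ims=[]
for n in('wrist','scene','top'):
    c=cap(n); np.savez(f'pics/{n}2.npz',**c); ims.append(c['frame'][:,:,::-1])
a=cv2.resize(ims[0][130:330,180:380],(400,400),interpolation=2); b=cv2.resize(ims[1][140:260,170:290],(400,400),interpolation=2)
cv2.imwrite('pics/c2.png',np.hstack([a,b]))
E
```

```text
time_s: 6.12
tcp_pos: [0.5677, 0.1211, 0.1702]
eef_rot: [179.9, -0.0, -72.2]
contact_force: [-0.6, -0.6, -2.7]
gripper_width: 0.0217
gripper_force: 30.0
time_s: 6.45
tcp_pos: [0.5673, 0.1192, 0.1714]
eef_rot: [-180.0, 0.0, -72.3]
contact_force: [0.7, -0.4, -2.2]
gripper_width: 0.0214
gripper_force: 30.0
```

View pics/c2.png

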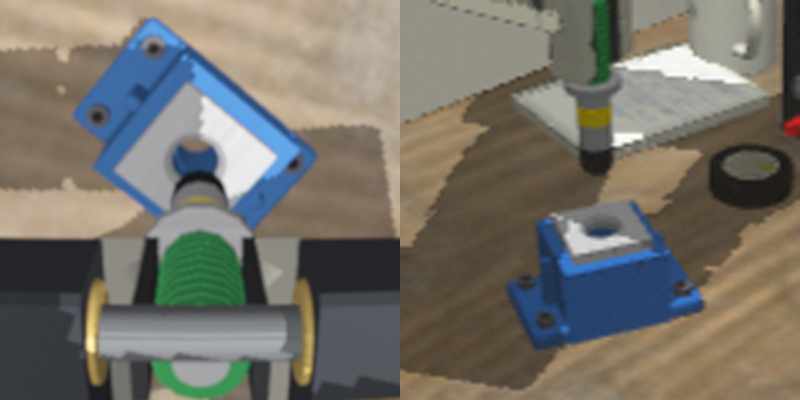

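The left half (wrist) shows the bore at about (278,210) and the black tip at about (280,222), nearly lined up. The right half (scene) shows the gauge upright, with its tip at (229,190), above the bore at (230,208). Next I'll measure the tip-to-bore offset within each camera.

```bash
cat >> m.py <<'E'
from scipy.optimize import least_squares
def wcloud(c):
    v,u=np.mgrid[0:420,0:560]; x=(u-c['cx'])/c['fx']; y=(v-c['cy'])/c['fy']; z=c['z_map']
    if c['name']=='wrist': t=np.hypot(x,y)+1e-9; s=np.tan(t)/t; x,y=x*s,y*s
    P=np.stack([x*z,y*z,z],-1); T=c['cam_to_world']; W=P@T[:3,:3].T+T[:3,3]; W[z<=0]=9; return W
def circ(XY,rad,p0):
    s=least_squares(lambda p:np.hypot(*(XY-p).T)-rad,p0,loss='soft_l1',f_scale=.001); return s.x,np.sqrt(np.mean(s.fun**2))
E
python3 - <<'E'
from m import *
b0=np.array([.568,.12])
for n in('wrist2','scene2'):
    c=load(n); c['name']=n[:-1]; W=wcloud(c); near=np.hypot(*(W[...,:2]-b0).transpose(2,0,1))<.06
    f=near&(abs(W[...,2]-.06)<.003)
    k,l,s,ce=cv2.connectedComponentsWithStats(f.astype(np.uint8)); f=l==1+np.argmax(s[1:,4])
    q=cv2.minAreaRect((W[f][:,:2]*1000).astype(np.float32)); print(n,'face',q,np.median(W[f][:,2]).round(4))
    # hole: edge of points on face plane within 17mm of centre
    g=near&(np.hypot(*(W[...,:2]-b0).transpose(2,0,1))<.03)&(W[...,2]>.06)
    z=W[g][:,2]; tip=z[z>.085].min(); print('tip z',tip.round(4))
    for lo,hi,rad in((.006,.018,.010),(.02,.033,.010),(.035,.045,.01),(.046,.055,.01)):
        gg=near&(W[...,2]>tip+lo)&(W[...,2]<tip+hi)&(np.hypot(*(W[...,:2]-b0).transpose(2,0,1))<.018)
        if gg.sum()>15: print(lo,gg.sum(),circ(W[gg][:,:2],rad,b0))
    h=cv2.cvtColor(c['frame'],cv2.COLOR_RGB2HSV); y=(h[...,0]>20)&(h[...,0]<32)&(h[...,1]>150)&g; vv,uu=np.nonzero(y); 
    if len(uu): print('yellow',len(uu),uu.min(),uu.max(),uu.mean(),vv.mean())
E
```

```text
wrist2 face ((569.1654052734375, 122.80879211425781), (50.67113494873047, 50.24506759643555), 67.542724609375) 0.0601
tip z 0.1057
0.006 154 (array([0.56735563, 0.1213908 ]), np.float64(0.00019927146664230867))
0.02 140 (array([0.56727968, 0.12141246]), np.float64(0.0002420463903252276))
0.046 50 (array([0.56917904, 0.11397388]), np.float64(0.001911181115907827))
scene2 face ((568.3444213867188, 119.80179595947266), (53.71674346923828, 50.39292526245117), 67.88965606689453) 0.0602
tip z 0.1023
0.006 55 (array([0.56776898, 0.11906976]), np.float64(0.0010244718343813122))
0.02 59 (array([0.56758686, 0.11906245]), np.float64(0.0011141739081757817))
0.035 48 (array([0.56692835, 0.11870989]), np.float64(0.0010229375014861753))
0.046 29 (array([0.56750992, 0.11939124]), np.float64(0.0011223351253195032))
yellow 56 210 240 228.39285714285714 165.03571428571428
```

```bash
python3 -m pendant '[[[-0.007, -0.017, 0.03], [0, 0, 0]], [[-0.007, -0.017, 0.09], [0, 0, 0]], [[-0.007, -0.017, 0.16], [0, 0, 0]], [[-0.007, -0.017, 0.23], [0, 0, 0]], [[-0.007, -0.017, 0.29], [0, 0, 0]], [[-0.007, -0.017, 0.34], [0, 0, 0]], [[-0.007, -0.017, 0.38], [0, 0, 0]], [[-0.007, -0.017, 0.4], [0, 0, 0]], [[-0.007, -0.017, 0.41], [0, 0, 0]], [[-0.007, -0.017, 0.42], [0, 0, 0]]]'; python3 -m pendant '[[[0, 0, 0.01], [0, 0, 0]], [[0, 0, 0.02], [0, 0, 0]], [[0, 0, 0.03], [0, 0, 0]], [[0, 0, 0.04], [0, 0, 0]]]';python3 -m pendant '[[[0, 0, 0.01], [0, 0, 0]], [[0, 0, 0.02], [0, 0, 0]], [[0, 0, 0.03], [0, 0, 0]], [[0, 0, 0.03], [0, 0, 0]]]'
```

```text
time_s: 7.43
tcp_pos: [0.5692, 0.1212, 0.1291]
eef_rot: [-180.0, -0.0, -72.3]
contact_force: [0.9, -0.3, -2.4]
gripper_width: 0.022
gripper_force: 30.0
time_s: 7.77
tcp_pos: [0.5691, 0.1212, 0.1251]
eef_rot: [-180.0, 0.0, -72.3]
contact_force: [0.6, 0.3, -1.3]
gripper_width: 0.0213
gripper_force: 30.0
time_s: 8.1
tcp_pos: [0.5689, 0.1211, 0.1218]
eef_rot: [180.0, -0.0, -72.3]
contact_force: [-0.1, 0.2, -3.1]
gripper_width: 0.0212
gripper_force: 30.0
```

To row units: 0.01 m is 0.1, 0.009 m is 0.09.

```bash
python3 -m pendant '[[[0, 0, 0.01], [0, 0, 0]], [[0, 0, 0.03], [0, 0, 0]], [[0, 0, 0.05], [0, 0, 0]], [[0, 0, 0.07], [0, 0, 0]], [[0, 0, 0.09], [0, 0, 0]], [[0, 0, 0.1], [0, 0, 0]]]'; python3 -m pendant '[[[0, 0, 0.02], [0, 0, 0]], [[0, 0, 0.04], [0, 0, 0]], [[0, 0, 0.06], [0, 0, 0]], [[0, 0, 0.08], [0, 0, 0]], [[0, 0, 0.1], [0, 0, 0]], [[0, 0, 0.12], [0, 0, 0]]]'
```

```text
time_s: 8.6
tcp_pos: [0.5689, 0.1211, 0.1116]
eef_rot: [180.0, -0.0, -72.3]
contact_force: [1.3, 0.3, -2.9]
gripper_width: 0.0216
gripper_force: 30.0
time_s: 9.1
tcp_pos: [0.569, 0.1212, 0.0999]
eef_rot: [180.0, -0.0, -72.3]
contact_force: [0.3, 0.0, -2.7]
gripper_width: 0.0214
gripper_force: 30.0
```

```bash
python3 -m pendant '[[[0, 0, 0.02], [0, 0, 0]], [[0, 0, 0.04], [0, 0, 0]], [[0, 0, 0.07], [0, 0, 0]], [[0, 0, 0.1], [0, 0, 0]], [[0, 0, 0.13], [0, 0, 0]], [[0, 0, 0.16], [0, 0, 0]], [[0, 0, 0.19], [0, 0, 0]], [[0, 0, 0.21], [0, 0, 0]], [[0, 0, 0.23], [0, 0, 0]], [[0, 0, 0.24], [0, 0, 0]]]';  python3 -m pendant '[[[0, 0, 0.005], [0, 0, 0]], [[0, 0, 0.01], [0, 0, 0]], [[0, 0, 0.015], [0, 0, 0]], [[0, 0, 0.02], [0, 0, 0]], [[0, 0, 0.02], [0, 0, 0]]]'
```

```text
time_s: 9.93
tcp_pos: [0.5689, 0.1211, 0.0757]
eef_rot: [180.0, -0.0, -72.3]
contact_force: [0.1, 0.9, -1.6]
gripper_width: 0.0215
gripper_force: 30.0
time_s: 10.35
tcp_pos: [0.569, 0.1212, 0.0741]
eef_rot: [-180.0, -0.0, -72.3]
contact_force: [-0.0, -0.9, -2.5]
gripper_width: 0.0216
gripper_force: 30.0
```

```bash
for i in 1 2; do python3 -m pendant '[[[0, 0, 0.003], [0, 0, 0]], [[0, 0, 0.006], [0, 0, 0]], [[0, 0, 0.006], [0, 0, 0]], [[0, 0, 0.006], [0, 0, 0]]]' | grep -E 'tcp|contact'; done
```

```text
tcp_pos: [0.569, 0.1212, 0.0735]
contact_force: [0.2, 0.1, -2.9]
tcp_pos: [0.5691, 0.1212, 0.0733]
contact_force: [-1.9, 0.3, 4.0]
```

Contact came at the expected height, with the force going from −2.9 to +4.0 N. I'll press in a little further, hold, and check in the image.

To row units: 0.0004 m is 0.004.

```bash
python3 -m pendant '[[[0, 0, 0.004], [0, 0, 0]], [[0, 0, 0.004], [0, 0, 0]], [[0, 0, 0.004], [0, 0, 0]], [[0, 0, 0.004], [0, 0, 0]], [[0, 0, 0.004], [0, 0, 0]], [[0, 0, 0.004], [0, 0, 0]]]'; python3 - <<'E'
from h import *
c=cap('scene'); d=cap('wrist')
cv2.imwrite('pics/c3.png',np.hstack([cv2.resize(c['frame'][150:250,180:280,::-1],(400,400),interpolation=2),cv2.resize(d['frame'][130:330,180:380,::-1],(400,400),interpolation=2)]))
E
```

```text
time_s: 11.52
tcp_pos: [0.5692, 0.1212, 0.0732]
eef_rot: [-180.0, -0.0, -72.3]
contact_force: [-2.7, -0.5, 7.2]
gripper_width: 0.0215
gripper_force: 30.0
```

View pics/c3.png

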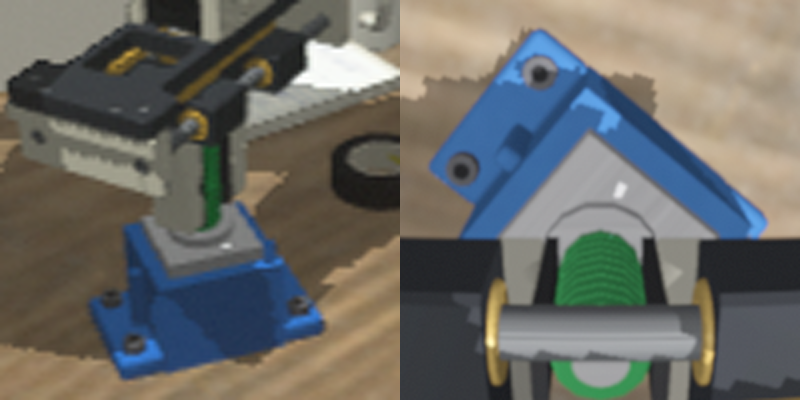

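Both views show the collar flat on the top face and the housing flat. Now I'll draw it 30 mm out.

```bash
python3 -m pendant '[[[0, 0, -0.01], [0, 0, 0]], [[0, 0, -0.03], [0, 0, 0]], [[0, 0, -0.06], [0, 0, 0]], [[0, 0, -0.09], [0, 0, 0]], [[0, 0, -0.13], [0, 0, 0]], [[0, 0, -0.17], [0, 0, 0]], [[0, 0, -0.21], [0, 0, 0]], [[0, 0, -0.25], [0, 0, 0]], [[0, 0, -0.28], [0, 0, 0]], [[0, 0, -0.3], [0, 0, 0]], [[0, 0, -0.305], [0, 0, 0]], [[0, 0, -0.305], [0, 0, 0]]]'; python3 -m pendant '[[[0, 0, 0], [0, 0, 0]], [[0, 0, 0], [0, 0, 0]], [[0, 0, 0], [0, 0, 0]], [[0, 0, 0], [0, 0, 0]], [[0, 0, 0], [0, 0, 0]], [[0, 0, 0], [0, 0, 0]]]';python3 - <<'E'
from h import *
print(r.get_state()['contact_force'],r.get_state()['moment'])
c=cap('scene'); d=cap('wrist')
cv2.imwrite('pics/c4.png',np.hstack([cv2.resize(c['frame'][150:250,180:280,::-1],(400,400),interpolation=2),cv2.resize(d['frame'][130:330,180:380,::-1],(400,400),interpolation=2)]))
E
```

```text
time_s: 12.62
tcp_pos: [0.5691, 0.1212, 0.1031]
eef_rot: [-180.0, 0.0, -72.3]
contact_force: [0.9, 0.6, -1.7]
gripper_width: 0.0215
gripper_force: 30.0
time_s: 13.12
tcp_pos: [0.569, 0.1211, 0.1029]
eef_rot: [180.0, -0.0, -72.3]
contact_force: [-0.1, -0.3, -2.2]
gripper_width: 0.0214
gripper_force: 30.0
[-0.05796511 -0.27965323 -2.16228921] [ 0.01631991 -0.02413747  0.02837376]
```

View pics/c4.png

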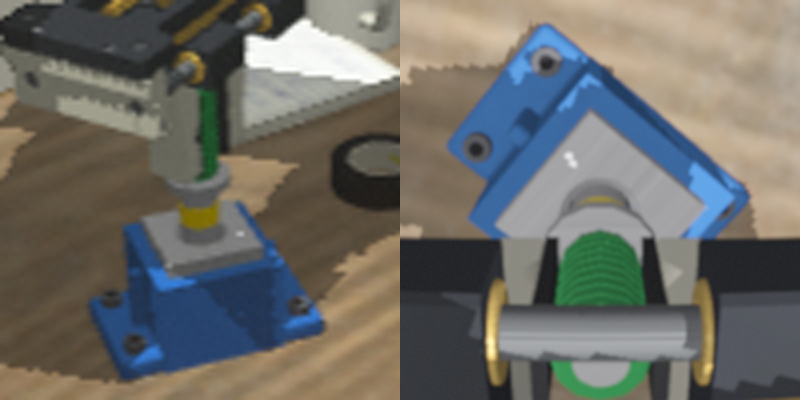

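The whole yellow band shows above the housing with a strip of bare steel below it, and the black end is still hidden. The side force is close to zero, and the housing is flat and in place.

```bash
python3 -c "
from plant import r
print(r.close_job())"
```

```text
the job is handed in; nothing more can be done
None
```

The go gauge went fully home in the bore, collar down on the housing, and is now drawn out about 30 mm and held upright and still in the gripper with almost no side force; the job was handed in at about 13 s, and no verdict was returned.

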